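# Photograph the guest set: soap cartons stacked, shower cap case held up

## Robot

A 6-joint arm with a two-finger parallel gripper is mounted at the origin on the work surface. World frame = base frame: x ahead of the robot, y to its left, z up, the work surface at z = 0. Lengths are in m, angles in degrees, forces in N, time in s.
With the tool pointing down it reaches from about 0.35 to 0.725 m from the base axis. Payload 4.3 kg.
Tool frame: the origin (TCP) lies on the centre line of the jaws, within the pads' length; the fingertips stand 14 mm ahead of it and the grasp point (between the pads) lies 5 mm behind it; z points along the fingers, y is the line along which they close (so a half turn about z gives the same grasp; the last joint's range is limited). The gripper opens to 85 mm and grips with 20 to 120 N. Pads are 22 mm wide; open, the fingers measure 114 mm over their backs; the gripper's body (76 mm by 85 mm) begins 54 mm behind the grasp point. The pads swing forward as they close: fully open they stand 13 mm farther back than shut.
Start: joints at [-71.236, 21.618, 4.641, 73.018, 0, 83.68], TCP at [0.244, -0.521, 0.245] pointing down, gripper open.
Joint ranges: [-156.06, 156.06], [-48.1, 94.91], [-58.44, 69.94], [-101.28, 121.22], [-78.64, 73.56], [-180, 180]. Speed limits (degrees/s): [147.25, 147.25, 180, 180, 180, 180].

## Interface

Orientations are given as [roll, pitch, yaw] about the fixed x, y, z axes, in that order (R = Rz(yaw) Ry(pitch) Rx(roll)).
In Python, from plant import * gives the robot as it stands.
- The arm moves only by the tool drive_tool, never from a script. Its arguments are lists of equal length, an entry for each row: "travel": the shift along the world's x, y, z normalised to -1 to 1, where 1 is 0.1 m, a list of three; "twist": the turn about the world's z normalised to -1 to 1, where 1 is pi rad. A call has 1 to 12 rows; each row is the pose to reach, as a shift and turn from the pose commanded when the call began, turning the shorter way round; what a row does not reach only later rows make up. A row lasts 1/12 s, in which the tool goes at most 41.7 mm and 7.16 degrees, less where a joint would pass 70% of its speed; a pose out of reach is approached as far as the arm can. A call with a number of a shift or a turn outside -1 to 1 is refused whole. A call with a gripper value outside its range is refused whole. "grip" is the opening, from -1 (shut) to 1 (fully open), set as the call begins (left out, the last holds). The fingers move at their own pace and stop on an object; "force" is the grip in N (left out, the last holds). Time passes only in rows, so rows that repeat a pose let the fingers close. It gives the time, the measured TCP pose, the force, the opening and the grip force at its end, in the units of the state.
- sense(): the state, without advancing time (a new reading comes with each control period).
- get_image(name): name is "scene" or "top" or "wrist"; returns the picture (384x512x3 uint8, blue, green, red); there is no depth.
- camera_params(name): a dict with "vfov" (degrees; the focal length in pixels is half the picture's height over the tangent of half this angle, whatever the lens; pixels are square), "cx", "cy" (the principal point, pixels), "k1" (the pictures are not rectified: a ray, as slopes to the right and down, at radius r is drawn at 1 + k1 r^2 times it, then the intrinsics apply), "eye" and "attitude" of the camera in the world; the wrist camera has in their place "hand_eye" (4x4, takes a point from camera to tool coordinates, whose origin is the TCP and whose axes are the flange's). Camera axes: x right, y down, z forward; pixel columns grow to the right and rows downward; lengths in m; the calibration is good to about 2 mm. A picture is of the moment at which its call begins: read the wrist's pose just before it. camera_params takes no time and is no camera call.
- close_job(): hands the job in; it is judged then, once.
Trained networks look in the newest picture that a camera, given by its name, has taken for a name from the list of things; names that differ only in an ending like _2 or _b are one class to them, and where a whole thing is asked for, a point or a joint stands for the part that bears it (a point fixed in the world has none). Each returns a list of dicts, best first, with "score" (0 to 1); they miss things now and then, are a little off and sometimes report something else, mostly with a low value. They report only what shows in the picture. A call takes as long as a camera call. They do not tell look-alikes from the thing itself.
- boxes_of(camera, query): "uv" ([column, row] in pixels, amid what is visible of it).
- regions_of(camera, query): "mask" (384x512 bool, what is visible of it) and "uv" ([column, row] in pixels, amid what is visible of it).
The state is a dict: "time": time; "joint_pos": joint angles; "joint_velocities": joint speeds; "joint_efforts": joint torques, N m; "ee_pos": TCP position; "tcp_rot": TCP orientation; "contact_force": force on the tool from outside, world axes, zero at the start; "wrist_torque": the same for the moment, N m; "opening": finger opening in m; "gripper_force": force on a finger pad.
Only numpy, scipy, OpenCV 4.12 (cv2) and the standard library are available. Lean on these libraries where they do the work, as an engineer would, in place of code of your own. Each camera call takes 0.05 s, during which the arm holds its last target. There are 200 camera calls.

## Task

Set up the guest-set photo: stack the coral soap carton squarely on the white one, then the green one squarely on the coral, and let go of them. Then draw the blue shower cap case up out of the chrome spring clip and hold it upright in the air straight above the middle of the column, its lower edge 5 cm clear of the top carton and its broad face square to the camera; finish while still holding it there, steady. The white carton stays where it stands, and the things on the turntable are left alone.

Things in the scene. Friction and masses are not known exactly. Their poses are not given: they have to be found in the camera images.
- white_carton_mid (a point): White closed soap carton with a grey band, the foot of the column, standing loose on the painted shelf (shelf top 30 mm above the work surface), 52 x 80 x 34 mm (x, y, z), 110 g. The point is its centre, 17 mm above its underside; z is up, y runs along its 80 mm length, x across its 52 mm width.
- coral_carton_mid (a point): Coral closed soap carton, loose on the shelf, 52 x 80 x 34 mm (x, y, z), 110 g. The point is its centre, 17 mm above its underside; z is up, y runs along its 80 mm length, x across its 52 mm width.
- green_carton_mid (a point): Green closed soap carton, loose on the shelf, 52 x 80 x 34 mm (x, y, z), 110 g. The point is its centre, 17 mm above its underside; z is up, y runs along its 80 mm length, x across its 52 mm width.
- case_mid (a point): Blue flat rigid closed shower cap case with a pale disc on both (alike) broad faces, 70 to 130 g, standing on edge in the spring clip: 20 mm thick (x, square to the broad faces), 105 mm wide (y, level), 80 mm high (z, up). The point is its centre, 40 mm above its lower edge. It can be gripped across its 20 mm thickness from above: its upper 50 mm stand free of the clip.
- clip: Chrome spring clip screwed to the shelf, fixed. Origin: centre of its underside on the shelf top. Foot 46 x 74 x 8 mm; the case stands on the foot, its thickness along the clip's x and width along y. Two 56 mm long sprung jaws, reaching 35 mm above the shelf, press on both broad faces with about 3 N each; a straight upward pull of some 5 N draws the case out.
- camera_lens (a point): Black inspection camera on a post, fixed, beyond the shelf; about 95 mm (x, with lens) x 75 mm, 191 mm tall above the work surface. The point is the middle of the lens front, 165 mm above the work surface. The camera looks level along its own -x axis, towards the white carton about 0.22 m away.
- turntable_top (a point): Round white plastic turntable on the shelf, 240 mm across, 20 mm high, turns easily; bystander. The point is the centre of its top.
- shampoo_mid (a point): Closed green shampoo bottle on the turntable, 56 mm across, 165 mm tall; bystander. The point is its centre, half-way up.
- saucer_mid (a point): White ceramic soap saucer on the turntable, 84 mm across, 18 mm high; bystander. The point is its centre.
- cup_mid (a point): Orange toothbrush cup on the turntable, 66 mm across, 95 mm tall; bystander. The point is its centre, half-way up.
- tweezers_mid (a point): Steel tweezers lying on the turntable, 96 x 18 x 6 mm along their x; bystander. The point is their centre.
There are look-alikes about, which are no part of the job. There is more than one size of the part that bears coral_carton_mid; the job needs the smaller. Leave any yellow look-alike of the part that bears white_carton_mid alone.

How it is judged:
By the outcome, as a careful person would: the job done as asked, in the order asked, and still so for the second after the job is handed in, while the arm keeps its last pose, push and grip.
It also fails if it takes over 58 s, if anything falls off the work surface, if the arm or the gripper's body presses on something with over 40 N, if the wrist force passes 120 N, or if a joint passes its speed limit or range.

## Working session

There is one attempt and no reset: what is moved stays moved. The work goes in short steps, Python scripts to look and compute and a tool call to move; the robot and the scene stay as the last step left them, time stands still between calls to the robot, and variables do not carry over. Pictures are saved under pics/ and viewed, at most 10 in all, crops included, and the job is handed in when it is done.

Besides the shell and the picture viewer there is one more tool, called after "Call:" by a JSON object that holds its "fn" and its "kwargs", one argument or row to a line. drive_tool: Moves the arm, as the interface text tells. Scaled input: -1 to 1 covers 0.1 m each way for a shift and pi rad each way for a turn. Its arguments: {"type":"object","properties":{"travel":{"type":"array"},"twist":{"type":"array"},"grip":{"type":"number"},"force":{"type":"number"}},"required":["travel","twist"]}

```bash
ls; mkdir -p pics; python3 - <<'E'
from plant import *
import cv2,numpy as np
for n in ["scene","top"]:
    im=get_image(n); cv2.imwrite(f"pics/{n}0.png",cv2.resize(im,(800,600)))
    p=camera_params(n); print(n,{k:np.round(v,4).tolist() if not isinstance(v,str) else v for k,v in p.items()})
    for q in ["white_carton_mid","coral_carton_mid","green_carton_mid","case_mid","clip","camera_lens"]:
        print(q,[(np.round(d["uv"]).tolist(),round(d["score"],2)) for d in boxes_of(n,q)])
print(camera_params("wrist")); s=sense();print(s["time"],s["ee_pos"],s["tcp_rot"],s["opening"])
E
```

```text
pics
scene {'vfov': 55.1662, 'cx': 252.9022, 'cy': 198.5895, 'k1': -0.0073, 'eye': [1.3364, -0.354, 0.851], 'attitude': [-129.0249, 0.6651, 63.9076]}
white_carton_mid [([262.0, 229.0], 0.79), ([280.0, 171.0], 0.59)]
coral_carton_mid [([196.0, 275.0], 0.82), ([250.0, 312.0], 0.61)]
green_carton_mid [([187.0, 224.0], 0.91), ([123.0, 278.0], 0.24)]
case_mid [([121.0, 264.0], 0.93)]
clip [([125.0, 281.0], 0.65), ([368.0, 188.0], 0.59)]
camera_lens [([303.0, 272.0], 0.59)]
top {'vfov': 48.3352, 'cx': 256.2964, 'cy': 194.1382, 'k1': -0.0792, 'eye': [0.4663, 0.0056, 1.4046], 'attitude': [-175.0739, -0.0567, -89.8539]}
white_carton_mid [([177.0, 284.0], 0.67), ([247.0, 198.0], 0.59)]
coral_carton_mid [([291.0, 121.0], 0.76), ([323.0, 171.0], 0.59)]
green_carton_mid [([309.0, 235.0], 0.76)]
case_mid [([384.0, 193.0], 0.81)]
clip [([385.0, 204.0], 0.43), ([123.0, 194.0], 0.35)]
camera_lens [([258.0, 102.0], 0.7)]
{'vfov': 70.45853754777123, 'cx': 259.27419917440017, 'cy': 188.38662216094815, 'k1': -0.01897110907174922, 'hand_eye': array([[-4.29112847e-04, -9.64364736e-01, -2.64576021e-01,
         6.56542842e-02],
       [ 9.99999060e-01, -6.93559405e-05, -1.36908862e-03,
        -3.05269515e-04],
       [ 1.30195087e-03, -2.64576360e-01,  9.64363860e-01,
        -1.29171230e-01],
       [ 0.00000000e+00,  0.00000000e+00,  0.00000000e+00,
         1.00000000e+00]])}
0.7 [ 0.24380033 -0.5208085   0.24535377] [1.79991589e+02 1.13302717e-05 2.50857877e+01] 0.08571952101723777
```

View pics/scene0.png

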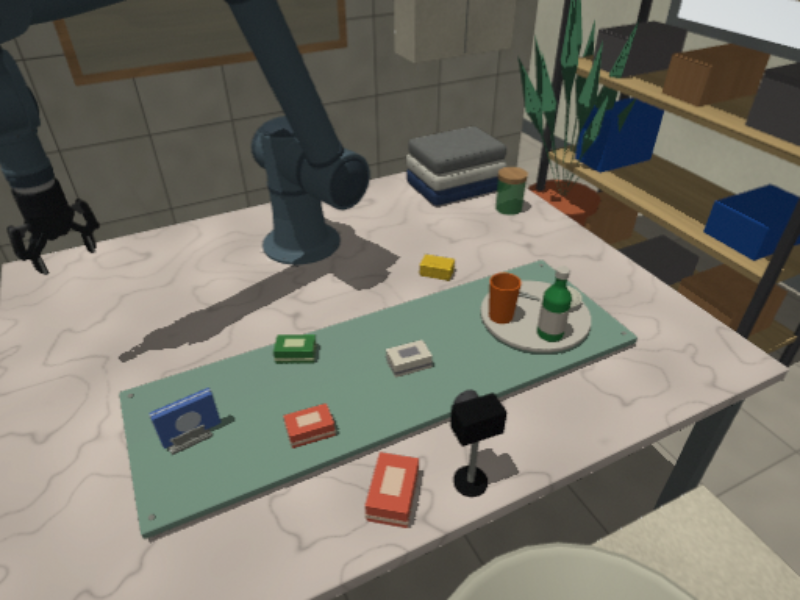

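View pics/top0.png

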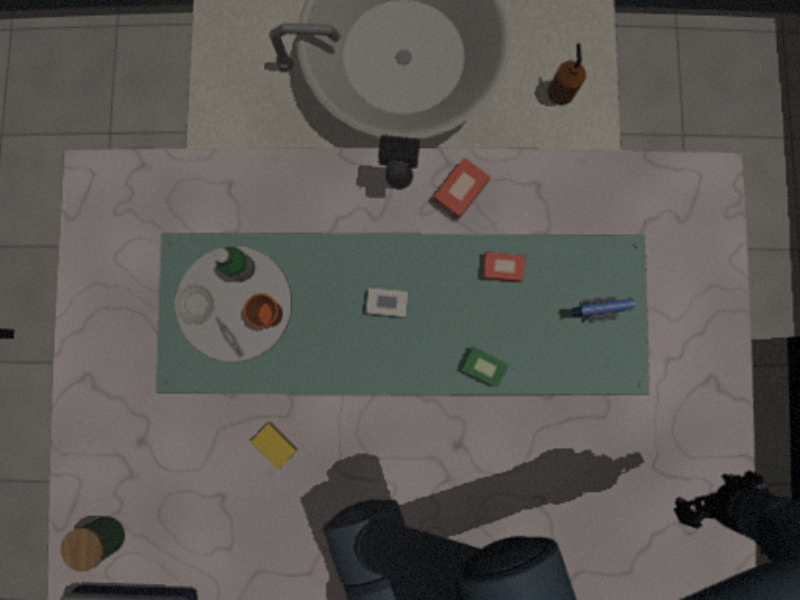

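The scene view shows two coral cartons. One is small, on the shelf, at scene (196,270) / top (323,171). The other is larger, off the shelf, at scene (250,312) / top (291,121). I need the smaller one on the shelf. The white carton is at top (247,194), and its yellow look-alike at top (175,284) stays untouched. Next I'll measure and confirm the coral choice in a crop.

```bash
cat > h.py <<'E'
from plant import *
import cv2,numpy as np
from scipy.spatial.transform import Rotation as Ro
def cam(n,s=None):
    p=camera_params(n); f=192/np.tan(np.radians(p["vfov"]/2))
    if n=="wrist":
        H=np.array(p["hand_eye"]); R=Ro.from_euler("xyz",s["tcp_rot"],degrees=True).as_matrix()
        return p,f,R@H[:3,:3],np.array(s["ee_pos"])+R@H[:3,3]
    return p,f,Ro.from_euler("xyz",p["attitude"],degrees=True).as_matrix(),np.array(p["eye"])
def toplane(uv,z,C):
    p,f,R,e=C; uv=np.atleast_2d(np.asarray(uv,float))
    K=np.array([[f,0,p["cx"]],[0,f,p["cy"]],[0,0,1.]])
    d=cv2.undistortPoints(uv[:,None],K,np.array([p["k1"],0,0,0]))[:,0]
    # k1 model: forward 1+k1 r^2, as OpenCV
    r=np.c_[d,np.ones(len(d))]@R.T
    return e+r*((z-e[2])/r[:,2])[:,None]
def proj(P,C):
    p,f,R,e=C; q=(np.atleast_2d(P)-e)@R; s=q[:,:2]/q[:,2:]
    s=s*(1+p["k1"]*(s**2).sum(1,keepdims=True)); return s*f+[p["cx"],p["cy"]]
def rect(mask,z,C):
    c=max(cv2.findContours(mask.astype(np.uint8),cv2.RETR_EXTERNAL,cv2.CHAIN_APPROX_NONE)[0],key=cv2.contourArea)[:,0]
    P=toplane(c,z,C)[:,:2]; (x,y),(w,h),a=cv2.minAreaRect((P*1000).astype(np.float32))
    if w<h: a+=90; w,h=h,w
    return np.round([x,y,w,h,(a+90)%180-90],1)   # mm, long-axis direction deg
E
python3 - <<'E'
from h import *
im=get_image("top"); C=cam("top")
for q,z in [("white_carton_mid",.064),("coral_carton_mid",.064),("green_carton_mid",.064),("case_mid",.118)]:
    for d in regions_of("top",q): print(q,np.round(d["uv"]),round(d["score"],2),rect(d["mask"],z,C))
for d in boxes_of("top","camera_lens"): print("lens",d["uv"],toplane(d["uv"],.17,C))
sc=get_image("scene")
C2=cam("scene")
for q,z in [("white_carton_mid",.064),("coral_carton_mid",.064),("green_carton_mid",.064)]:
    for d in regions_of("scene",q): print("sc",q,np.round(d["uv"]),toplane(d["uv"],.055,C2).round(3), d["mask"].sum())
a=cv2.resize(im[90:260,220:420],None,fx=3,fy=3); cv2.imwrite("pics/crop1.png",a)
E
```

```text
white_carton_mid [175. 284.] 0.73 [299.3 256.6  77.5  54.7  46. ]
white_carton_mid [246. 196.] 0.59 [583.8  33.9  75.6  53.7 -89.9]
coral_carton_mid [323. 168.] 0.77 [ 658.1 -204.1   83.8   59.3   84.5]
coral_carton_mid [294. 122.] 0.67 [ 817.9 -117.7  114.5   71.2  -37.6]
coral_carton_mid [310. 238.] 0.43 [ 453.6 -162.8   84.6   58.    60.7]
coral_carton_mid [383. 195.] 0.32 [ 573.4 -404.5  127.3   27.1  -82.9]
green_carton_mid [309. 235.] 0.74 [ 453.2 -162.8   82.5   54.4   65.1]
case_mid [383. 196.] 0.6 [ 569.2 -388.2  123.7   25.8  -81.9]
case_mid [309. 236.] 0.34 [ 453.9 -155.    77.9   48.4   63.5]
case_mid [148. 168.] 0.22 [656.1 331.5  87.8  57.3  63.9]
lens [256.1, 100.5] [[0.85118786 0.00595682 0.17      ]]
lens [150.8, 168.3] [[0.64773334 0.31352299 0.17      ]]
sc white_carton_mid [262. 229.] [[0.597 0.028 0.055]] 512
sc white_carton_mid [278. 172.] [[0.349 0.227 0.055]] 295
sc coral_carton_mid [249. 312.] [[ 0.848 -0.136  0.055]] 1269
sc coral_carton_mid [197. 274.] [[ 0.678 -0.212  0.055]] 655
sc coral_carton_mid [187. 222.] [[ 0.461 -0.169  0.055]] 491
sc green_carton_mid [188. 225.] [[ 0.476 -0.173  0.055]] 477
sc green_carton_mid [365. 189.] [[0.583 0.445 0.055]] 84
```

View pics/crop1.png

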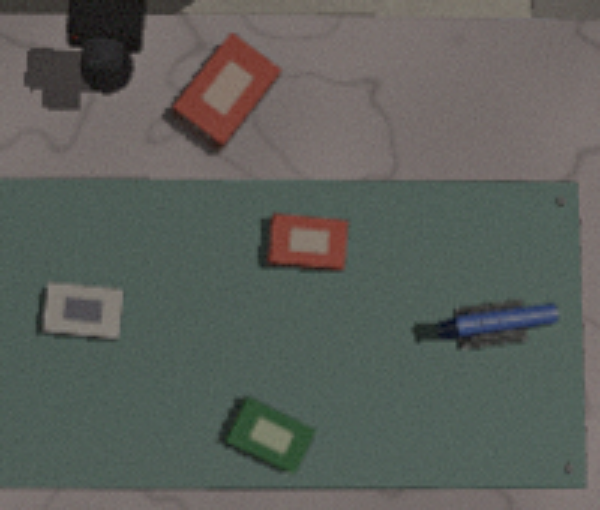

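The crop confirms it. The small coral carton at crop (308,241) is on the shelf and about the same size as the green and white ones. The larger coral at crop (228,88) is off the shelf. I'm moving now to a vantage point over the coral, green and case area.

Call:
{"fn": "drive_tool", "kwargs": {
  "travel": [
    [0.4,0.33,0],
    [0.8,0.66,0],
    [0.8,0.66,0]
  ],
  "twist": [0.035,0.07,0.07],
  "grip": 1,
  "force": 40
}}

```text
time: 1.45
ee_pos: [0.3259, -0.4525, 0.2454]
tcp_rot: [-180.0, -0.1, 38.0]
contact_force: [0.6, 0.8, 0.5]
opening: 0.0852
gripper_force: 0.0
```

Call:
{"fn": "drive_tool", "kwargs": {
  "travel": [
    [0.4,0.33,0],
    [0.8,0.66,0],
    [0.8,0.66,0]
  ],
  "twist": [0.035,0.07,0.07]
}}

```text
time: 1.7
ee_pos: [0.4065, -0.3859, 0.2455]
tcp_rot: [180.0, -0.1, 50.7]
contact_force: [-0.6, -0.4, 0.0]
opening: 0.0854
gripper_force: 0.0
```

Call:
{"fn": "drive_tool", "kwargs": {
  "travel": [
    [0.4,0.33,0],
    [0.8,0.66,0],
    [0.8,0.66,0]
  ],
  "twist": [0.035,0.07,0.07]
}}

```text
time: 1.95
ee_pos: [0.4866, -0.3197, 0.2454]
tcp_rot: [179.9, -0.1, 63.3]
contact_force: [-0.8, -0.1, 0.4]
opening: 0.0854
gripper_force: 0.0
```

Call:
{"fn": "drive_tool", "kwargs": {
  "travel": [
    [0.4,0.33,0],
    [0.8,0.66,0],
    [0.8,0.66,0],
    [0.8,0.66,0],
    [0.8,0.66,0]
  ],
  "twist": [0.035,0.07,0.07,0.07,0.07]
}}

```text
time: 2.37
ee_pos: [0.5645, -0.2559, 0.245]
tcp_rot: [-180.0, 0.0, 75.6]
contact_force: [0.7, -0.9, -0.2]
opening: 0.0855
gripper_force: 0.0
```

```bash
cat > look.py <<'E'
from h import *
import sys
s=sense(); im=get_image("wrist"); C=cam("wrist",s); cv2.imwrite(f"pics/{sys.argv[1]}.png",im)
print("t",s["time"],np.round(s["ee_pos"],4),np.round(s["tcp_rot"],2),round(s["opening"],4),np.round(s["contact_force"],1))
for a in sys.argv[2:]:
    q,z=a.split(":"); q+="_mid"
    for d in regions_of("wrist",q):
        if d["score"]<.4: continue
        m=d["mask"].astype(np.uint8)
        c=max(cv2.findContours(m,cv2.RETR_EXTERNAL,cv2.CHAIN_APPROX_NONE)[0],key=cv2.contourArea)
        print(q,np.round(d["uv"]),round(d["score"],2),rect(m,float(z),C), "bb",cv2.boundingRect(c))
E
python3 look.py w1 coral_carton:.064 green_carton:.064 case:.118
```

```text
t 2.3667 [ 0.5645 -0.2559  0.245 ] [-1.7998e+02  2.0000e-02  7.5610e+01] 0.0855 [ 0.7 -0.9 -0.2]
coral_carton_mid [330. 107.] 0.97 [ 657.6 -205.    80.    57.2   84.7] bb (304, 68, 54, 80)
coral_carton_mid [463.  19.] 0.96 [ 793.1 -154.5  121.4   47.8  -13.4] bb (394, 0, 118, 52)
green_carton_mid [152. 118.] 0.66 [ 459.9 -165.7   80.4   61.4   64.2] bb (121, 77, 60, 81)
case_mid [292. 274.] 0.66 [ 572.4 -365.9  107.4   24.4  -82.6] bb (275, 234, 42, 82)
```

View pics/w1.png

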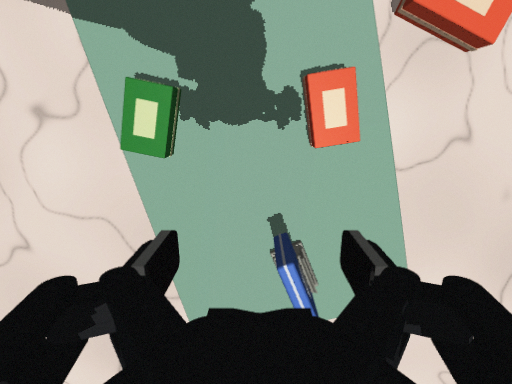

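The wrist view shows coral at (330,107), green at (148,118), the case in its clip at (292,274), and the large coral at the upper right. I'm going above the coral and lowering for a closer look.

Call:
{"fn": "drive_tool", "kwargs": {
  "travel": [
    [0.32,0.17,-0.25],
    [0.64,0.34,-0.5],
    [0.955,0.5,-0.75],
    [0.955,0.5,-0.75],
    [0.955,0.5,-0.75]
  ],
  "twist": [0.02,0.04,0.052,0.052,0.052]
}}

```text
time: 2.98
ee_pos: [0.6585, -0.206, 0.167]
tcp_rot: [-179.7, -0.1, 84.9]
contact_force: [-0.6, -1.1, 0.5]
opening: 0.0855
gripper_force: 0.0
```

```bash
cat > lab.py <<'E'
# label/top fit: bright-saturated carton top via hue, plus pale label, inside the network's mask
from h import *
import sys
def top_of(name,z,C,im):
    out=[]
    for d in regions_of("wrist",name):
        if d["score"]<.4: continue
        m=cv2.dilate(d["mask"].astype(np.uint8),np.ones((3,3)))
        x,y,w,h=cv2.boundingRect(m)
        hsv=cv2.cvtColor(im,cv2.COLOR_BGR2HSV); V=hsv[...,2].astype(int); S=hsv[...,1]
        gray=V.copy(); 
        vals=V[d["mask"]]; t,_=cv2.threshold(vals.astype(np.uint8)[:,None],0,255,cv2.THRESH_OTSU)
        out.append((np.round(d["uv"]),round(d["score"],2),"full",rect(d["mask"],z,C)))
        for nm,mm in (("label",(m>0)&(S<110)&(cv2.erode(m,np.ones((9,9)))>0)),):
            if mm.sum()>50: out[-1]+=(nm,rect(mm,z,C))
    return out
if __name__=="__main__":
    s=sense(); im=get_image("wrist"); C=cam("wrist",s); cv2.imwrite(f"pics/{sys.argv[1]}.png",im)
    print("t",s["time"],np.round(s["ee_pos"],4),np.round(s["tcp_rot"],2))
    for o in top_of(sys.argv[2],float(sys.argv[3]),C,im): print(*o)
E
python3 lab.py w2 coral_carton_mid .064
```

```text
t 2.9833 [ 0.6585 -0.206   0.167 ] [-1.7972e+02 -9.0000e-02  8.4880e+01]
[264. 187.] 0.9 full [ 660.8 -204.2   83.9   52.8   84.2] label [ 661.  -206.2   39.9   23.6   84.5]
[439.  76.] 0.57 full [ 811.2 -125.1  108.1   75.3  -38. ] label [ 818.5 -123.3   49.5   29.7  -37.8]
```

View pics/w2.png

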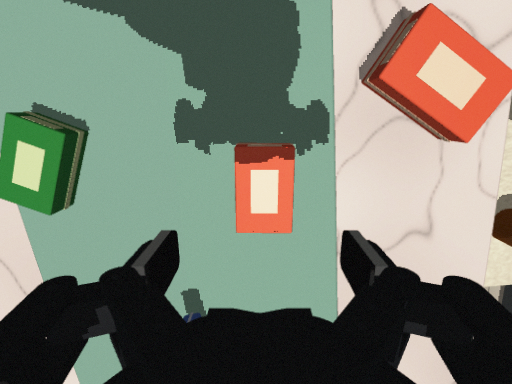

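The wrist view shows the small coral carton centred at (264,187), lined up with the fingers. I'll go down and grip.

Call:
{"fn": "drive_tool", "kwargs": {
  "travel": [
    [0.02,0,-0.35],
    [0.02,0,-0.7],
    [0.02,0,-0.8],
    [0.02,0,-0.8],
    [0.02,0,-0.8]
  ],
  "twist": [0,-0.002,-0.002,-0.002,-0.002]
}}

```text
time: 3.5
ee_pos: [0.6607, -0.2078, 0.092]
tcp_rot: [180.0, 0.0, 84.4]
contact_force: [0.2, -0.3, -0.5]
opening: 0.0856
gripper_force: 0.0
```

Call:
{"fn": "drive_tool", "kwargs": {
  "travel": [
    [0,0,-0.2],
    [0,0,-0.4],
    [0,0,-0.4]
  ],
  "twist": [0,0,0]
}}

```text
time: 3.75
ee_pos: [0.6605, -0.2071, 0.0499]
tcp_rot: [-179.9, -0.0, 84.4]
contact_force: [-0.9, 0.4, -1.6]
opening: 0.0854
gripper_force: 0.0
```

Call:
{"fn": "drive_tool", "kwargs": {
  "travel": [
    [0,0,0],
    [0,0,0],
    [0,0,0],
    [0,0,0],
    [0,0,0],
    [0,0,0],
    [0,0,0],
    [0,0,0]
  ],
  "twist": [0,0,0,0,0,0,0,0],
  "grip": -1,
  "force": 30
}}

```text
time: 4.42
ee_pos: [0.663, -0.2076, 0.0532]
tcp_rot: [179.7, 0.1, 84.5]
contact_force: [-0.6, 0.6, 6.1]
opening: 0.0516
gripper_force: 33.2
```

Call:
{"fn": "drive_tool", "kwargs": {
  "travel": [
    [0,0,0.2],
    [0,0,0.5],
    [0,0.2,0.8],
    [-0.2,0.5,1],
    [-0.2,0.5,1]
  ],
  "twist": [0,0,0,0,0]
}}

```text
time: 4.83
ee_pos: [0.6416, -0.153, 0.1564]
tcp_rot: [179.7, -0.1, 84.7]
contact_force: [-1.0, -0.9, -1.4]
opening: 0.0511
gripper_force: 32.3
```

Call:
{"fn": "drive_tool", "kwargs": {
  "travel": [
    [-0.2,0.35,0.1],
    [-0.4,0.7,0.3],
    [-0.5,0.9,0.4],
    [-0.5,0.9,0.4],
    [-0.5,0.9,0.4],
    [-0.5,0.9,0.4]
  ],
  "twist": [0.015,0.03,0.03,0.03,0.03,0.03]
}}

```text
time: 5.33
ee_pos: [0.5916, -0.0671, 0.1905]
tcp_rot: [180.0, 0.0, 89.9]
contact_force: [0.8, 0.3, -1.4]
opening: 0.0513
gripper_force: 32.4
```

```bash
python3 lab.py w3 white_carton_mid .064; python3 - <<'E'
from h import *
s=sense(); print(s["opening"],s["gripper_force"])
C=cam("wrist",s); 
for d in regions_of("wrist","coral_carton_mid"): print(d["uv"],d["score"],rect(d["mask"],s["ee_pos"][2]+.011,C))
for d in boxes_of("wrist","camera_lens"): print("lens",d)
E
```

```text
t 5.3333 [ 0.5916 -0.0671  0.1905] [1.7995e+02 4.0000e-02 8.9890e+01]
[257.  71.] 0.97 full [586.7  32.5  79.8  52.   84.5] label [586.5  32.7  74.4  46.5  84.2]
0.05166948254380802 32.36093759536743
[259.7, 230.0] 0.96 [590.2 -59.6  78.5  52.   89.5]
[465.0, 218.9] 0.95 [688.  -50.   58.1  30.7 -37.8]
[255.1, 69.2] 0.35 [588.6  14.3  37.   24.   83.9]
lens {'uv': [497.3, 110.3], 'score': 0.67}
```

View pics/w3.png

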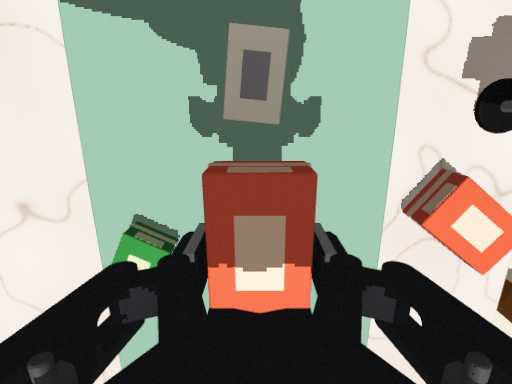

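The wrist view shows white at (256,73), clear. The held coral is square in the jaws at (260,235), with the front edge of its label near row 215. The camera is at the far right (500,105). I'll work out the carton's offset in the hand.

```bash
python3 - <<'E'
from h import *
im=cv2.imread("pics/w3.png"); col=im[:,250:270].mean(1); g=np.abs(np.diff(col.sum(1)))
print([(i,int(g[i])) for i in range(155,300) if g[i]>25])
C=list(cam("wrist",dict(ee_pos=[0.5916,-0.0671,0.1905],tcp_rot=[180,0,89.89])))
for r in (163,173,215.5): 
  print(r,[toplane([260,r],.1905+o,C)[0].round(4)[:2] for o in (.010,.013)])
C2=cam("scene");
get_image("wrist")
E
```

```text
[(160, 62), (161, 39), (162, 81), (165, 92), (166, 77), (171, 51), (172, 62), (214, 36), (215, 107), (267, 36), (270, 132), (271, 156), (289, 56), (290, 209)]
163 [array([ 0.5906, -0.0213]), array([ 0.5906, -0.0208])]
173 [array([ 0.5906, -0.0258]), array([ 0.5906, -0.0252])]
215.5 [array([ 0.5906, -0.0461]), array([ 0.5906, -0.045 ])]
```

Call:
{"fn": "drive_tool", "kwargs": {
  "travel": [
    [-0.01,0.3,0],
    [-0.03,0.65,-0.1],
    [-0.04,0.98,-0.4],
    [-0.04,0.98,-0.7],
    [-0.04,0.98,-0.8],
    [-0.04,0.98,-0.8]
  ],
  "twist": [-0.01,-0.02,-0.031,-0.031,-0.031,-0.031]
}}

```text
time: 6.08
ee_pos: [0.5843, 0.031, 0.1067]
tcp_rot: [-179.6, 0.1, 84.3]
contact_force: [-0.7, -0.2, -1.1]
opening: 0.0519
gripper_force: 32.3
```

Call:
{"fn": "drive_tool", "kwargs": {
  "travel": [
    [0,0,-0.1],
    [0,0,-0.19],
    [0,0,-0.21],
    [0,0,-0.21],
    [0,0,-0.21]
  ],
  "twist": [0,0,0,0,0]
}}

```text
time: 6.5
ee_pos: [0.5878, 0.0306, 0.09]
tcp_rot: [179.9, -0.0, 84.3]
contact_force: [-0.3, -0.4, -1.5]
opening: 0.0516
gripper_force: 32.4
```

Call:
{"fn": "drive_tool", "kwargs": {
  "travel": [
    [0,0,-0.012],
    [0,0,-0.024],
    [0,0,-0.024],
    [0,0,-0.024]
  ],
  "twist": [0,0,0,0]
}}

```text
time: 6.83
ee_pos: [0.5876, 0.0311, 0.0873]
tcp_rot: [179.9, 0.0, 84.3]
contact_force: [0.4, -0.1, -0.1]
opening: 0.0516
gripper_force: 32.4
```

Call:
{"fn": "drive_tool", "kwargs": {
  "travel": [
    [0,0,-0.012],
    [0,0,-0.02],
    [0,0,-0.02]
  ],
  "twist": [0,0,0]
}}

```text
time: 7.08
ee_pos: [0.5877, 0.0311, 0.0872]
tcp_rot: [179.9, 0.0, 84.3]
contact_force: [-4.3, -0.8, 11.7]
opening: 0.0514
gripper_force: 33.9
```

Call:
{"fn": "drive_tool", "kwargs": {
  "travel": [
    [0,0,0.02],
    [0,0,0.02],
    [0,0,0.02]
  ],
  "twist": [0,0,0]
}}

```text
time: 7.33
ee_pos: [0.5876, 0.0313, 0.0873]
tcp_rot: [179.9, -0.0, 84.3]
contact_force: [-0.9, 1.2, 3.9]
opening: 0.0516
gripper_force: 32.8
```

Call:
{"fn": "drive_tool", "kwargs": {
  "travel": [
    [0,0,0],
    [0,0,0],
    [0,0,0],
    [0,0,0],
    [0,0,0]
  ],
  "twist": [0,0,0,0,0],
  "grip": 1
}}

```text
time: 7.75
ee_pos: [0.5872, 0.0312, 0.0867]
tcp_rot: [-180.0, 0.0, 84.3]
contact_force: [-1.0, -1.3, 0.5]
opening: 0.0853
gripper_force: 0.0
```

Call:
{"fn": "drive_tool", "kwargs": {
  "travel": [
    [0,0,0.2],
    [0,0,0.6],
    [0,0,1],
    [0,0,1],
    [0,0,1]
  ],
  "twist": [0,0,0,0,0]
}}

```text
time: 8.17
ee_pos: [0.5897, 0.0311, 0.1901]
tcp_rot: [179.6, -0.0, 84.3]
contact_force: [-0.4, 0.9, 0.3]
opening: 0.0854
gripper_force: 0.0
```

```bash
python3 lab.py w4 coral_carton_mid .098;python3 look.py w4b white_carton:.064
```

```text
t 8.1667 [0.5897 0.0311 0.1901] [ 1.796e+02 -2.000e-02  8.431e+01]
[256. 186.] 0.84 full [586.8  34.9  82.9  52.5  83.5] label [586.3  32.6  39.8  24.2  84.1]
[454. 266.] 0.55 full [774.7 -68.6 116.5  52.  -37.6] label [744.9 -48.1  31.2  11.6  51.9]
t 8.2667 [0.587  0.0312 0.1864] [-179.97    0.     84.31] 0.0852 [ 0.  -0.3 -0.6]
white_carton_mid [261. 140.] 0.67 [590.9  73.9  46.8   3.6  -5.7] bb (235, 139, 52, 5)
```

View pics/w4.png

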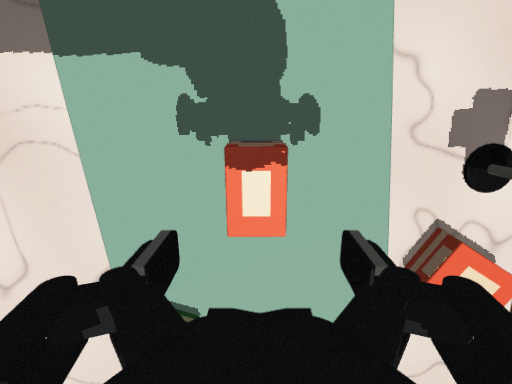

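Coral sits squarely on white, label centre at (257,193), and both centres and yaws agree. Now the green carton.

Call:
{"fn": "drive_tool", "kwargs": {
  "travel": [
    [-0.2,-0.3,0],
    [-0.44,-0.66,0],
    [-0.66,-0.99,0],
    [-0.66,-0.99,0]
  ],
  "twist": [-0.02,-0.04,-0.056,-0.056]
}}

```text
time: 8.7
ee_pos: [0.5162, -0.0719, 0.1849]
tcp_rot: [-179.7, 0.2, 73.8]
contact_force: [-1.2, -0.0, -0.5]
opening: 0.0854
gripper_force: 0.0
```

Call:
{"fn": "drive_tool", "kwargs": {
  "travel": [
    [-0.2,-0.3,-0.05],
    [-0.44,-0.66,-0.1],
    [-0.66,-0.99,-0.2],
    [-0.66,-0.99,-0.2],
    [-0.66,-0.99,-0.2]
  ],
  "twist": [-0.02,-0.04,-0.057,-0.057,-0.057]
}}

```text
time: 9.12
ee_pos: [0.4531, -0.1674, 0.1652]
tcp_rot: [-179.8, -0.0, 63.8]
contact_force: [0.1, 0.6, -0.2]
opening: 0.0858
gripper_force: 0.0
```

```bash
python3 lab.py w5 green_carton_mid .064
```

```text
t 9.1167 [ 0.4531 -0.1674  0.1652] [-1.7977e+02 -3.0000e-02  6.3760e+01]
```

```bash
python3 - <<'E'
from h import *
s=sense(); im=get_image("wrist"); C=cam("wrist",s)
hsv=cv2.cvtColor(im,cv2.COLOR_BGR2HSV)
m=cv2.inRange(hsv,(45,170,30),(75,255,255)); 
n,l,st,ce=cv2.connectedComponentsWithStats(m)
for i in range(1,n):
    if st[i,4]>300: print(st[i],rect(l==i,.064,C))
lab=cv2.inRange(hsv,(25,30,100),(75,140,255))
n,l,st,ce=cv2.connectedComponentsWithStats(lab)
for i in range(1,n):
    if 300<st[i,4]<9000: print("lab",st[i],rect(l==i,.064,C))
print(s["ee_pos"],s["tcp_rot"]); cv2.imwrite("pics/w6.png",im)
E
```

```text
lab [ 397  334   57   50 1790] [ 525.  -416.7   84.3   46.7  -83.2]
[ 0.4552258  -0.16612884  0.16627226] [-1.79923415e+02 -4.26104084e-02  6.39890478e+01]
```

View pics/w6.png

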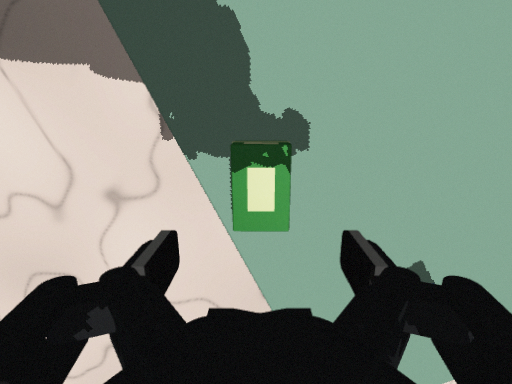

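Green is centred under the tool, label centre at about (261,190). I'll convert that to a position.

```bash
python3 - <<'E'
from h import *
im=cv2.imread("pics/w6.png").astype(int)
C=cam("wrist",dict(ee_pos=[.45523,-.16613,.16627],tcp_rot=[-179.92,-.04,63.99]))
m=np.zeros((384,512),bool); m[150:225,238:285]=(im[150:225,238:285,2]>130)
m=cv2.morphologyEx(m.astype(np.uint8),cv2.MORPH_OPEN,np.ones((5,5)))
print(rect(m,.064,C),cv2.boundingRect(m))
E
```

```text
[ 455.6 -164.7   39.5   24.3   64. ] (247, 168, 28, 44)
```

Call:
{"fn": "drive_tool", "kwargs": {
  "travel": [
    [0,0.01,-0.3],
    [0.005,0.014,-0.6],
    [0.005,0.014,-0.8],
    [0.005,0.014,-0.8],
    [0.005,0.014,-0.8]
  ],
  "twist": [0,0,0,0,0]
}}

```text
time: 9.68
ee_pos: [0.4555, -0.1637, 0.0863]
tcp_rot: [-179.8, -0.0, 64.1]
contact_force: [0.8, 0.0, 1.1]
opening: 0.0854
gripper_force: 0.0
```

Call:
{"fn": "drive_tool", "kwargs": {
  "travel": [
    [0,0,-0.2],
    [0,0,-0.35],
    [0,0,-0.35],
    [0,0,-0.35]
  ],
  "twist": [0,0,0,0]
}}

```text
time: 10.02
ee_pos: [0.4566, -0.1652, 0.053]
tcp_rot: [180.0, -0.0, 64.0]
contact_force: [-0.8, -0.1, 0.1]
opening: 0.0857
gripper_force: 0.0
```

Call:
{"fn": "drive_tool", "kwargs": {
  "travel": [
    [0,0,0],
    [0,0,0],
    [0,0,0],
    [0,0,0],
    [0,0,0],
    [0,0,0],
    [0,0,0],
    [0,0,0]
  ],
  "twist": [0,0,0,0,0,0,0,0],
  "grip": -1,
  "force": 30
}}

```text
time: 10.68
ee_pos: [0.457, -0.1659, 0.0534]
tcp_rot: [179.8, -0.0, 64.0]
contact_force: [-0.7, 0.7, 7.3]
opening: 0.0516
gripper_force: 32.4
```

Call:
{"fn": "drive_tool", "kwargs": {
  "travel": [
    [0,0,0.2],
    [0,0,0.5],
    [0,0,0.8],
    [0,0,1],
    [0,0,1],
    [0,0,1]
  ],
  "twist": [0,0,0,0,0,0]
}}

```text
time: 11.18
ee_pos: [0.4568, -0.166, 0.1531]
tcp_rot: [179.8, 0.0, 64.0]
contact_force: [0.1, 0.7, -1.7]
opening: 0.0516
gripper_force: 32.2
```

Call:
{"fn": "drive_tool", "kwargs": {
  "travel": [
    [0.2,0.15,0.2],
    [0.45,0.35,0.5],
    [0.65,0.5,0.7],
    [0.65,0.5,0.7]
  ],
  "twist": [0.02,0.04,0.056,0.056]
}}

```text
time: 11.52
ee_pos: [0.5256, -0.1137, 0.2246]
tcp_rot: [179.6, -0.1, 74.3]
contact_force: [0.7, -0.3, -0.4]
opening: 0.0517
gripper_force: 32.3
```

Call:
{"fn": "drive_tool", "kwargs": {
  "travel": [
    [0.2,0.15,0],
    [0.45,0.35,0],
    [0.65,0.5,0],
    [0.65,0.5,0],
    [0.65,0.5,0],
    [0.65,0.5,0]
  ],
  "twist": [0.02,0.04,0.056,0.056,0.056,0.056]
}}

```text
time: 12.02
ee_pos: [0.5843, -0.0656, 0.22]
tcp_rot: [-179.8, 0.0, 84.1]
contact_force: [-0.1, -0.2, -1.8]
opening: 0.0517
gripper_force: 32.2
```

```bash
python3 lab.py w7 coral_carton_mid .098; python3 - <<'E'
from h import *
im=cv2.imread("pics/w7.png"); col=im[:,250:270].mean(1); g=np.abs(np.diff(col.sum(1)))
print([(i,int(g[i])) for i in range(155,300) if g[i]>25])
s=sense();print(s["ee_pos"],s["tcp_rot"],s["opening"])
C=cam("wrist",s)
for r in (163,172,215.5): print(r,toplane([260,r],s["ee_pos"][2]+.0115,C)[0].round(4)[:2])
cv2.imwrite("pics/w8.png",cv2.resize(im,(512,384)))
E
```

```text
t 12.0167 [ 0.5843 -0.0656  0.22  ] [-1.7978e+02  1.0000e-02  8.4080e+01]
[463. 193.] 0.94 full [779.1 -94.4 111.1  59.9 -37.6] label [ 789.1 -101.    44.5   26.7  -37.7]
[254.  74.] 0.57 full [586.4  33.2  79.4  52.1  84.2] label [586.4  33.2  39.6  24.   84. ]
[(160, 102), (162, 147), (164, 29), (165, 180), (166, 146), (171, 62), (172, 93), (214, 54), (215, 151), (268, 29), (269, 129), (270, 148), (271, 48), (289, 77), (290, 312)]
[ 0.58443523 -0.06602265  0.22092593] [-1.79871509e+02  5.39806302e-03  8.40376451e+01] 0.051476196966794056
163 [ 0.5882 -0.0202]
172 [ 0.5878 -0.0242]
215.5 [ 0.5857 -0.0446]
```

View pics/w7.png

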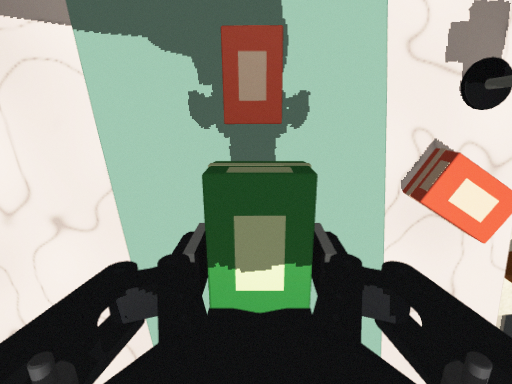

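In view: coral on the column at (252,75), and the held green at (260,235) with the same offset in the hand as coral had. I'm placing it.

Call:
{"fn": "drive_tool", "kwargs": {
  "travel": [
    [0.01,0.3,0],
    [0.02,0.65,-0.1],
    [0.03,0.97,-0.3],
    [0.03,0.97,-0.6],
    [0.03,0.97,-0.8],
    [0.03,0.97,-0.8]
  ],
  "twist": [0,0,0,0,0,0]
}}

```text
time: 12.62
ee_pos: [0.5845, 0.0317, 0.1372]
tcp_rot: [-179.5, 0.0, 84.1]
contact_force: [-2.4, 0.1, -2.3]
opening: 0.0512
gripper_force: 32.2
```

Call:
{"fn": "drive_tool", "kwargs": {
  "travel": [
    [0,0,-0.1],
    [0,0,-0.17],
    [0,0,-0.17],
    [0,0,-0.17],
    [0,0,-0.17]
  ],
  "twist": [0,0,0,0,0]
}}

```text
time: 13.03
ee_pos: [0.5896, 0.0312, 0.126]
tcp_rot: [179.9, -0.0, 84.1]
contact_force: [0.0, 0.1, -0.8]
opening: 0.0517
gripper_force: 32.3
```

Call:
{"fn": "drive_tool", "kwargs": {
  "travel": [
    [0,0,-0.015],
    [0,0,-0.03],
    [0,0,-0.03],
    [0,0,-0.03],
    [0,0,-0.03]
  ],
  "twist": [0,0,0,0,0]
}}

```text
time: 13.45
ee_pos: [0.5888, 0.0316, 0.122]
tcp_rot: [180.0, 0.0, 84.1]
contact_force: [-0.2, 0.7, -1.3]
opening: 0.0514
gripper_force: 32.3
```

```bash
python3 - <<'E'
from h import *
for i in range(2):
    get_image("wrist"); s=sense(); print(s["ee_pos"],s["tcp_rot"],s["contact_force"])
E
```

```text
[0.58881304 0.03165114 0.12197362] [ 1.79991994e+02 -6.36854663e-04  8.41307804e+01] [ 0.60079678 -0.21087677 -2.52030686]
[0.58881253 0.03163593 0.12198011] [1.79990975e+02 3.18784704e-03 8.41279342e+01] [ 0.65286548 -0.34143698 -0.99869229]
```

Call:
{"fn": "drive_tool", "kwargs": {
  "travel": [
    [-0.012,0,0],
    [-0.012,-0.003,-0.012],
    [-0.012,-0.003,-0.02],
    [-0.012,-0.003,-0.02],
    [-0.012,-0.003,-0.02]
  ],
  "twist": [0,0,0,0,0]
}}

```text
time: 13.97
ee_pos: [0.5876, 0.0315, 0.1214]
tcp_rot: [179.9, -0.0, 84.1]
contact_force: [-3.7, 0.7, 8.0]
opening: 0.0512
gripper_force: 33.4
```

Call:
{"fn": "drive_tool", "kwargs": {
  "travel": [
    [0,0,0.015],
    [0,0,0.015],
    [0,0,0.015]
  ],
  "twist": [0,0,0]
}}

```text
time: 14.22
ee_pos: [0.5877, 0.0313, 0.1214]
tcp_rot: [180.0, 0.0, 84.1]
contact_force: [0.5, -0.2, 1.9]
opening: 0.0515
gripper_force: 32.4
```

Call:
{"fn": "drive_tool", "kwargs": {
  "travel": [
    [0,0,0],
    [0,0,0],
    [0,0,0],
    [0,0,0],
    [0,0,0]
  ],
  "twist": [0,0,0,0,0],
  "grip": 1
}}

```text
time: 14.63
ee_pos: [0.5876, 0.0313, 0.1213]
tcp_rot: [180.0, 0.0, 84.1]
contact_force: [0.0, 0.4, 0.0]
opening: 0.0852
gripper_force: 0.0
```

Call:
{"fn": "drive_tool", "kwargs": {
  "travel": [
    [0,0,0.2],
    [0,0,0.6],
    [0,0,1],
    [0,0,1],
    [0,0,1],
    [0,0,1]
  ],
  "twist": [0,0,0,0,0,0]
}}

```text
time: 15.13
ee_pos: [0.5877, 0.0313, 0.2214]
tcp_rot: [180.0, -0.0, 84.1]
contact_force: [0.0, 0.3, -0.4]
opening: 0.0852
gripper_force: 0.0
```

```bash
python3 - <<'E'
from h import *
s=sense(); im=get_image("wrist"); C=cam("wrist",s); print(s["ee_pos"],s["tcp_rot"])
m=np.zeros((384,512),np.uint8); m[150:228,235:283]=im[150:228,235:283,2]>110
m=cv2.morphologyEx(m,cv2.MORPH_OPEN,np.ones((5,5)))
print(rect(m,.132,C),cv2.boundingRect(m)); cv2.imwrite("pics/w9.png",im)
for d in regions_of("wrist","green_carton_mid")[:2]: print(d["uv"],d["score"],rect(d["mask"],.132,C))
T=cam("top"); t=get_image("top"); cv2.imwrite("pics/t9.png",t)
for d in boxes_of("wrist","camera_lens")[:1]: print(d,toplane(d["uv"],.17,C))
E
```

```text
[0.58773489 0.03128497 0.22137843] [ 1.79959950e+02 -4.34256653e-04  8.41235934e+01]
[586.3  32.5  39.4  24.8  84.1] (244, 172, 31, 46)
[259.2, 190.9] 0.87 [586.7  34.8  83.5  53.2  84.1]
{'uv': [476.4, 163.3], 'score': 0.81} [[0.73681219 0.05095558 0.17      ]]
```

View pics/w9.png

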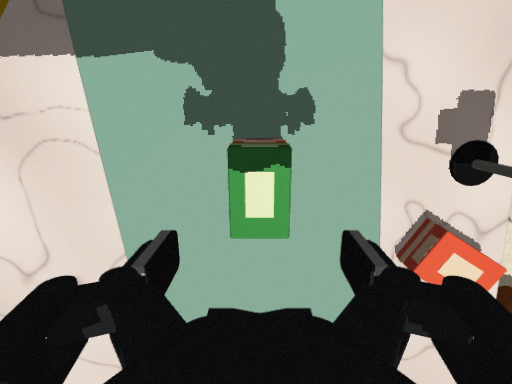

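Green sits squarely on top, label centre at (260,195), and the column lines up within 1 mm. On to the case.

Call:
{"fn": "drive_tool", "kwargs": {
  "travel": [
    [0,-0.4,0],
    [-0.04,-0.8,0],
    [-0.04,-1,0],
    [-0.04,-1,0]
  ],
  "twist": [0,0.01,0.02,0.02]
}}

```text
time: 15.67
ee_pos: [0.5829, -0.0726, 0.2201]
tcp_rot: [-179.9, 0.1, 87.5]
contact_force: [-0.4, 0.5, -0.0]
opening: 0.0858
gripper_force: 0.0
```

Call:
{"fn": "drive_tool", "kwargs": {
  "travel": [
    [0,-0.4,0],
    [-0.04,-0.8,0],
    [-0.04,-1,0],
    [-0.04,-1,0]
  ],
  "twist": [0,0.01,0.02,0.02]
}}

```text
time: 16.0
ee_pos: [0.579, -0.1722, 0.2202]
tcp_rot: [-179.9, 0.0, 91.1]
contact_force: [0.2, 0.7, -0.2]
opening: 0.0855
gripper_force: 0.0
```

Call:
{"fn": "drive_tool", "kwargs": {
  "travel": [
    [0,-0.4,0],
    [-0.04,-0.8,0],
    [-0.04,-1,0],
    [-0.04,-1,0]
  ],
  "twist": [0,0.01,0.02,0.02]
}}

```text
time: 16.33
ee_pos: [0.5752, -0.2717, 0.2201]
tcp_rot: [-179.9, 0.0, 94.7]
contact_force: [0.4, -0.6, -0.6]
opening: 0.0852
gripper_force: 0.0
```

Call:
{"fn": "drive_tool", "kwargs": {
  "travel": [
    [0,-0.4,0],
    [-0.04,-0.8,0],
    [-0.04,-1,0],
    [-0.04,-1,0],
    [-0.04,-1,0],
    [-0.04,-1,0]
  ],
  "twist": [0,0.01,0.017,0.017,0.017,0.017]
}}

```text
time: 16.83
ee_pos: [0.5719, -0.3667, 0.2208]
tcp_rot: [-180.0, -0.1, 98.0]
contact_force: [0.2, -0.3, 0.6]
opening: 0.0857
gripper_force: 0.0
```

```bash
python3 look.py w10 case:.118; python3 - <<'E'
from h import *
C=cam("wrist",dict(ee_pos=[0.58773,0.03128,0.22138],tcp_rot=[179.96,0,84.12]))
b=toplane([473.5,163],.004,C)[0]; print("post",b, np.degrees(np.arctan2(b[1]-.0326,b[0]-.5865)))
s=sense(); C=cam("wrist",s); im=cv2.imread("pics/w10.png")
hsv=cv2.cvtColor(im,cv2.COLOR_BGR2HSV); m=cv2.inRange(hsv,(100,120,40),(130,255,255))
n,l,st,ce=cv2.connectedComponentsWithStats(m); i=1+np.argmax(st[1:,4]); print(st[i],rect(l==i,.118,C))
big=cv2.resize(im[90:310,150:370],None,fx=2.7,fy=2.7); cv2.imwrite("pics/c10.png",big)
t=cv2.imread("pics/t9.png"); cv2.imwrite("pics/camcrop.png",cv2.resize(t[70:140,220:300],None,fx=7,fy=7,interpolation=cv2.INTER_CUBIC))
E
```

```text
t 16.8333 [ 0.5719 -0.3667  0.2208] [-1.7998e+02 -1.1000e-01  9.8030e+01] 0.0857 [ 0.2 -0.3  0.6]
case_mid [256. 216.] 0.74 [ 573.3 -393.2  116.1   20.4  -82.9] bb (247, 157, 23, 120)
post [0.86511909 0.0091258  0.004     ] -4.815907838243736
[260 158  10 118 945] [ 579.1 -392.5  114.5    7.7  -82.2]
```

View pics/c10.png

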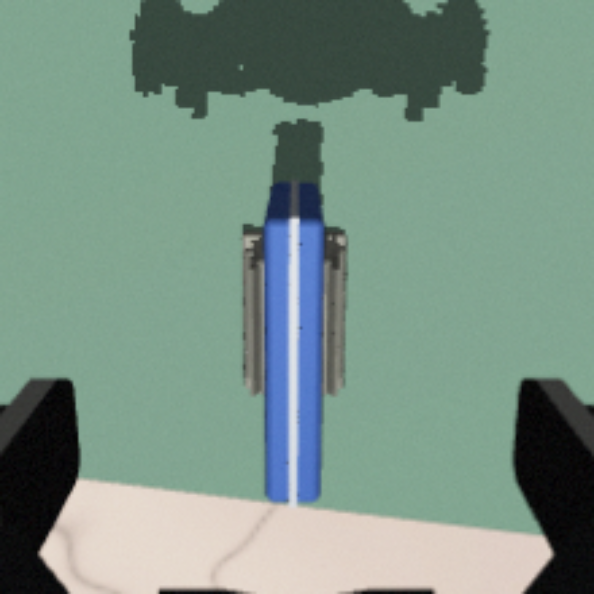

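The enlarged view shows the blue case standing in the chrome clip, its top edge running from crop (295,213) to (293,503), parallel to the fingers. I'm computing its centre and the camera bearing by number only from here, since my picture allowance is used up.

```bash
python3 - <<'E'
from h import *
s=dict(ee_pos=[.5719,-.3667,.2208],tcp_rot=[-179.98,-.11,98.03]); C=cam("wrist",s)
P=toplane([[150+295/2.7,90+213/2.7],[150+293/2.7,90+503/2.7]],.118,C); print(P.round(4),P.mean(0),np.linalg.norm(P[0]-P[1]),np.degrees(np.arctan2(*(P[0]-P[1])[[1,0]])))
s2=sense(); print("now",s2["ee_pos"],s2["tcp_rot"])
t=get_image("top")
for n in ("top","scene"):
  get_image(n); Cn=cam(n)
  for d in regions_of(n,"camera_lens")[:1]:
    print(n,d["uv"],d["score"],d["mask"].sum(),rect(d["mask"],.19,Cn),toplane(d["uv"],.165,Cn))
    g=cv2.cvtColor(t,cv2.COLOR_BGR2GRAY)
    if n=="top":
        a=g[85:125:2,236:284:2]; print("\n".join(" ".join(f"{v:3d}" for v in r) for r in a))
E
```

```text
[[ 0.5675 -0.3459  0.118 ]
 [ 0.5815 -0.451   0.118 ]] [ 0.57451584 -0.39842499  0.118     ] 0.10602971331264244 97.61571072257647
now [ 0.5720351  -0.36652957  0.22137842] [-1.79992105e+02 -6.01740579e-02  9.80898925e+01]
top [255.8, 101.2] 0.84 733 [835.2  12.4 102.8  75.5  -6.8] [[0.85059737 0.00684507 0.165     ]]
104 112 113 113 120 115 119 119 124 120 118 119 115 115 116 120 113 118 121 117 122 120  97  86
 68  71  78 104  42  44  51  56  70  68  84  97 105 120 117 117 123 119 120 101  82  66  71  68
 65  66  70  69  35  37  28  34  33  29  34  32  30  27  36  35  53  68  63  72  73  65  66  71
 68  69  70  69  27  33  38  35  39  33  34  31  33  35  29  34  40  76  68  71  63  65  60  74
 65  66  65  55  32  36  34  31  26  40  32  36  33  35  37  34  50  69  71  68  64  61  93 139
128 132 132  97  25  35  38  29  36  26  34  37  29  37  43  30  98 133 134 128 126 124 116 116
124 128 131  64  41  29  32  34  32  29  30  39  32  33  35  38 114 131 132 131 129 132 126 112
128 130 135  47  32  34  30  34  43  33  31  40  40  36  32  37 116 130 129 133 134 125 133 127
133 130 135 
[... 542 characters left out ...]
8 134 130 117 126 130
 71  65  66  67  68  73  29  35  34  43  43  34  27  32  88 133 131 132 130 128 126 126 130 132
 70  70  68  74  72  61  29  30  28  28  37  29  36  39 115 126 134 129 135 128 118 129 130 132
 69  69  64  70  72  68  51  31  24  33  32  29  34  64 134 133 129 130 131 129 116 128 136 111
 64  66  70  67  75  70  65  42  30  28  38  36  81 128 133 131 128 128 128 130 128 115 105  73
 68  72  70  68  73  86 131 124 127  83  86 132 134 130 130 127 128 131 130 132 134 119  70  93
 70  72  67  71  70  87 125 116 130 130 133 129 125 130 128 129 134 129 132 131 129  64  94  90
scene [303.3, 272.8] 0.97 1418 [915.6 -23.4 189.9  81.7 -30.3] [[ 0.8775436  -0.00520504  0.165     ]]
```

Call:
{"fn": "drive_tool", "kwargs": {
  "travel": [
    [0.02,-0.17,-0.3],
    [0.035,-0.335,-0.6],
    [0.035,-0.335,-0.9],
    [0.035,-0.335,-0.9],
    [0.035,-0.335,-0.9]
  ],
  "twist": [-0.003,-0.003,-0.003,-0.003,-0.003]
}}

```text
time: 17.6
ee_pos: [0.5735, -0.4007, 0.1295]
tcp_rot: [-179.8, -0.3, 97.4]
contact_force: [-0.4, -0.2, -0.4]
opening: 0.0852
gripper_force: 0.0
```

Call:
{"fn": "drive_tool", "kwargs": {
  "travel": [
    [0,0,-0.2],
    [0,0,-0.43],
    [0,0,-0.43],
    [0,0,-0.43],
    [0,0,-0.43]
  ],
  "twist": [0,0,0,0,0]
}}

```text
time: 18.02
ee_pos: [0.5763, -0.4027, 0.0913]
tcp_rot: [179.9, 0.1, 97.5]
contact_force: [-0.4, 0.4, -0.3]
opening: 0.0853
gripper_force: 0.0
```

Call:
{"fn": "drive_tool", "kwargs": {
  "travel": [
    [0,0,0],
    [0,0,0],
    [0,0,0],
    [0,0,0],
    [0,0,0],
    [0,0,0],
    [0,0,0],
    [0,0,0],
    [0,0,0],
    [0,0,0]
  ],
  "twist": [0,0,0,0,0,0,0,0,0,0],
  "grip": -1,
  "force": 50
}}

```text
time: 18.85
ee_pos: [0.5753, -0.4023, 0.0887]
tcp_rot: [180.0, 0.0, 97.4]
contact_force: [0.4, 0.2, 3.1]
opening: 0.0197
gripper_force: 49.7
```

Call:
{"fn": "drive_tool", "kwargs": {
  "travel": [
    [0,0,0.05],
    [0,0,0.12],
    [0,0,0.2],
    [0,0,0.28],
    [0,0,0.36],
    [0,0,0.45],
    [0,0,0.6],
    [0,0,0.8],
    [0,0,1],
    [0,0,1]
  ],
  "twist": [0,0,0,0,0,0,0,0,0,0]
}}

```text
time: 19.68
ee_pos: [0.5769, -0.4039, 0.1945]
tcp_rot: [179.7, 0.4, 97.4]
contact_force: [1.1, -0.7, 0.1]
opening: 0.0195
gripper_force: 49.5
```

Call:
{"fn": "drive_tool", "kwargs": {
  "travel": [
    [0,0,0.3],
    [0,0,0.7],
    [0,0,0.7],
    [0,0,0.7],
    [0,0,0.7]
  ],
  "twist": [0,0,0,0,0]
}}

```text
time: 20.1
ee_pos: [0.5752, -0.4024, 0.2582]
tcp_rot: [180.0, 0.0, 97.4]
contact_force: [0.4, 1.7, -1.8]
opening: 0.0194
gripper_force: 49.6
```

```bash
python3 - <<'E'
from h import *
s=sense(); im=get_image("wrist"); C=cam("wrist",s); cv2.imwrite("pics/w11.png",im)
print(s["ee_pos"],s["tcp_rot"],s["opening"],s["gripper_force"])
hsv=cv2.cvtColor(im,cv2.COLOR_BGR2HSV); m=cv2.inRange(hsv,(100,100,20),(130,255,255))
n,l,st,ce=cv2.connectedComponentsWithStats(m); i=1+np.argmax(st[1:,4]); print(st[i],ce[i])
for r in range(100,320,8):
    c=np.where(l[r]==i)[0]
    if len(c): print(r,c.min(),c.max(),im[r,c].astype(int).mean(0).round().tolist())
for d in regions_of("wrist","case_mid")[:2]: print(d["uv"],d["score"],cv2.boundingRect(d["mask"].astype(np.uint8)))
E
```

```text
[ 0.57521043 -0.40237955  0.25820534] [1.79976920e+02 2.67730883e-02 9.74418545e+01] 0.019392373367191643 49.55644726753235
[ 233  133   24  180 3544] [245.03301354 222.38205418]
140 242 255 [82.0, 46.0, 31.0]
148 236 254 [91.0, 52.0, 35.0]
156 233 254 [101.0, 57.0, 39.0]
164 233 254 [101.0, 58.0, 40.0]
172 234 254 [101.0, 57.0, 38.0]
180 234 254 [101.0, 57.0, 39.0]
188 234 254 [100.0, 57.0, 38.0]
196 234 254 [101.0, 58.0, 40.0]
204 235 254 [101.0, 57.0, 38.0]
212 235 254 [100.0, 57.0, 38.0]
220 235 254 [99.0, 57.0, 37.0]
228 235 255 [99.0, 57.0, 38.0]
236 235 255 [99.0, 57.0, 39.0]
244 235 255 [97.0, 55.0, 37.0]
252 235 255 [97.0, 55.0, 38.0]
260 235 255 [96.0, 54.0, 37.0]
268 236 255 [99.0, 56.0, 38.0]
276 236 255 [98.0, 56.0, 38.0]
284 236 255 [97.0, 55.0, 38.0]
292 237 255 [100.0, 56.0, 38.0]
300 238 255 [108.0, 61.0, 41.0]
308 238 255 [204.0, 124.0, 84.0]
[257.6, 216.9] 0.65 (233, 132, 54, 181)
```

```bash
python3 - <<'E'
from h import *
im=cv2.imread("pics/w11.png").astype(int)
for c0,c1 in ((242,251),(268,277)):
    g=im[:,c0:c1].mean(1).sum(1); d=np.diff(g); print(c0,[(i,int(d[i])) for i in range(110,320) if abs(d[i])>12])
print([im[r,225:295].sum(1).tolist() for r in (200,)])
C=cam("wrist",dict(ee_pos=[0,0,0],tcp_rot=[180,0,0]))
# tool-aligned coords: X along tool x, Z up rel TCP ; predictions
for off in (.000,.002,.004,.006):
  for top in (.024,.029,.034):
    uv=proj([[.0525+off,0,top],[.0525+off,0,top-.08],[.04,.01,top],[.04,-.01,top]],C); print(off,top,uv[:2,1].round(1),uv[2:,0].round(1))
E
```

```text
242 [(114, 88), (121, 92), (122, 90), (132, -86), (133, -97), (134, -43), (135, -27), (136, -32), (137, -16), (138, -30), (301, 125), (302, 95), (303, 14), (308, -19), (309, -121), (310, -171), (311, -83)]
268 [(122, 42), (123, 30), (125, 86), (129, 31), (132, -56), (133, -81), (134, -31), (135, -24), (136, -33), (137, -18), (300, 55), (301, 36), (304, 98), (305, 57), (308, -20), (309, -109), (310, -173), (311, -88)]
[[506, 504, 503, 503, 496, 504, 501, 503, 469, 292, 174, 188, 188, 185, 198, 198, 195, 206, 201, 197, 196, 201, 206, 203, 201, 200, 195, 201, 199, 212, 266, 342, 331, 348, 343, 346, 343, 338, 265, 188, 200, 205, 205, 208, 204, 195, 199, 192, 201, 203, 205, 199, 195, 196, 189, 189, 186, 180, 171, 280, 507, 509, 502, 509, 508, 509, 503, 499, 509, 505]]
0.0 0.024 [152.6 136.3] [237.7 287.8]
0.0 0.029 [154.4 136.9] [236.7 289.1]
0.0 0.034 [156.5 137.6] [235.6 290.6]
0.002 0.024 [147.4 133.3] [237.7 287.8]
0.002 0.029 [149.  133.8] [236.7 289.1]
0.002 0.034 [150.8 134.4] [235.6 290.6]
0.004 0.024 [142.2 130.3] [237.7 287.8]
0.004 0.029 [143.5 130.7] [236.7 289.1]
0.004 0.034 [145.  131.2] [235.6 290.6]
0.006 0.024 [136.9 127.2] [237.7 287.8]
0.006 0.029 [138.  127.6] [236.7 289.1]
0.006 0.034 [139.2 127.9] [235.6 290.6]
```

Call:
{"fn": "drive_tool", "kwargs": {
  "travel": [
    [0,0.25,0],
    [0.02,0.55,0],
    [0.03,0.86,0],
    [0.03,0.86,0]
  ],
  "twist": [-0.005,-0.01,-0.015,-0.015]
}}

```text
time: 20.53
ee_pos: [0.5773, -0.31, 0.2568]
tcp_rot: [-179.8, -0.3, 95.0]
contact_force: [-0.9, -0.6, -0.6]
opening: 0.0194
gripper_force: 49.4
```

Call:
{"fn": "drive_tool", "kwargs": {
  "travel": [
    [0,0.3,0],
    [0.02,0.6,0],
    [0.03,0.86,0],
    [0.03,0.86,0]
  ],
  "twist": [-0.005,-0.01,-0.015,-0.015]
}}

```text
time: 20.87
ee_pos: [0.5804, -0.2252, 0.2573]
tcp_rot: [-179.9, -0.2, 92.3]
contact_force: [-0.1, -0.7, -1.0]
opening: 0.0195
gripper_force: 49.4
```

Call:
{"fn": "drive_tool", "kwargs": {
  "travel": [
    [0,0.3,0],
    [0.02,0.6,0],
    [0.03,0.86,0],
    [0.03,0.86,0]
  ],
  "twist": [-0.005,-0.01,-0.015,-0.015]
}}

```text
time: 21.2
ee_pos: [0.5833, -0.14, 0.2573]
tcp_rot: [-179.9, -0.2, 89.6]
contact_force: [-0.4, 0.0, -0.8]
opening: 0.0195
gripper_force: 49.4
```

Call:
{"fn": "drive_tool", "kwargs": {
  "travel": [
    [0,0.3,0],
    [0.02,0.6,0],
    [0.03,0.86,0],
    [0.03,0.86,0]
  ],
  "twist": [-0.005,-0.01,-0.015,-0.015]
}}

```text
time: 21.53
ee_pos: [0.5865, -0.0547, 0.2574]
tcp_rot: [-179.9, -0.1, 86.9]
contact_force: [0.7, -0.4, -1.1]
opening: 0.0194
gripper_force: 49.4
```

Call:
{"fn": "drive_tool", "kwargs": {
  "travel": [
    [0,0.25,0],
    [0,0.5,0],
    [0,0.7,0],
    [0,0.8,0],
    [0,0.86,0],
    [0,0.86,-0.1],
    [0,0.86,-0.2],
    [0,0.86,-0.25],
    [0,0.86,-0.25],
    [0,0.86,-0.25],
    [0,0.86,-0.25]
  ],
  "twist": [-0.005,-0.01,-0.013,-0.013,-0.013,-0.013,-0.013,-0.013,-0.013,-0.013,-0.013]
}}

```text
time: 22.45
ee_pos: [0.5871, 0.0271, 0.2334]
tcp_rot: [180.0, 0.0, 84.3]
contact_force: [-0.1, -0.3, -1.3]
opening: 0.0194
gripper_force: 49.4
```

```bash
cat > chk.py <<'E'
from h import *
s=sense(); print(s["time"],s["ee_pos"],s["tcp_rot"],s["opening"],s["gripper_force"])
Y=np.radians(s["tcp_rot"][2]); u=np.array([np.cos(Y),np.sin(Y),0]); v=np.array([u[1],-u[0],0])
im=get_image("scene"); C=cam("scene")
c=np.array([s["ee_pos"][0]-.0012,s["ee_pos"][1]+.0025,s["ee_pos"][2]-.0507+.04])
col=lambda lo,hi: cv2.inRange(cv2.cvtColor(im,cv2.COLOR_BGR2HSV),lo,hi)
def sil(c,z0,z1,w,L):
    P=[c*[1,1,0]+a*u*L/2+b*v*w/2+[0,0,z] for a in(-1,1) for b in(-1,1) for z in(z0,z1)]
    return cv2.convexHull(proj(np.array(P),C).astype(np.float32))[:,0]
print("case pred hull",sil(c,c[2]-.04,c[2]+.04,.02,.105).round().tolist())
for q in ("case_mid","green_carton_mid","coral_carton_mid","white_carton_mid"):
    for d in regions_of("scene",q)[:2]: print(q,d["score"],np.round(d["uv"]),cv2.boundingRect(d["mask"].astype(np.uint8)))
b=np.array([.5863,.0325,0])
for i,z in enumerate((.03,.064,.098)):
    h=sil(b,z,z+.034,.052,.08); print("pred box",z,cv2.boundingRect(h.astype(np.float32)))
get_image("wrist"); im=get_image("wrist"); cv2.imwrite("pics/wend.png",im)
E
python3 chk.py
```

```text
22.45 [0.5870955  0.02713887 0.23343357] [1.79998414e+02 9.27502781e-03 8.42548821e+01] 0.019429500345314623 49.44550395011902
case pred hull [[279.0, 170.0], [278.0, 193.0], [245.0, 201.0], [242.0, 197.0], [242.0, 174.0], [276.0, 166.0]]
case_mid 0.97 [255. 185.] (242, 169, 37, 32)
case_mid 0.36 [302. 271.] (287, 250, 37, 68)
green_carton_mid 0.58 [262. 213.] (246, 203, 31, 20)
coral_carton_mid 0.79 [260. 227.] (247, 220, 30, 13)
coral_carton_mid 0.79 [249. 310.] (233, 290, 35, 48)
white_carton_mid 0.68 [261. 235.] (247, 228, 29, 13)
white_carton_mid 0.45 [283. 170.] (272, 164, 18, 15)
pred box 0.03 (246, 215, 31, 26)
pred box 0.064 (246, 207, 31, 26)
pred box 0.098 (245, 199, 33, 26)
```

Call:
{"fn": "drive_tool", "kwargs": {
  "travel": [
    [0.003,0.015,-0.003],
    [0.005,0.03,-0.007],
    [0.005,0.03,-0.007],
    [0.005,0.03,-0.007],
    [0.005,0.03,-0.007],
    [0.005,0.03,-0.007],
    [0.005,0.03,-0.007],
    [0.005,0.03,-0.007],
    [0.005,0.03,-0.007],
    [0.005,0.03,-0.007]
  ],
  "twist": [0,0.001,0.001,0.001,0.001,0.001,0.001,0.001,0.001,0.001]
}}

```text
time: 23.63
ee_pos: [0.5876, 0.0308, 0.2327]
tcp_rot: [180.0, 0.0, 84.5]
contact_force: [-0.5, 0.5, -1.6]
opening: 0.0194
gripper_force: 49.4
```

```bash
python3 chk.py | head -3; python3 - <<'E'
from h import *
im=cv2.imread("pics/wend.png").astype(int)
g=im[:,242:251].mean(1).sum(1); d=np.diff(g); print([(i,int(d[i])) for i in range(90,320) if abs(d[i])>20])
for r in range(150,300,25): 
    x=np.where((im[r,:,0]>im[r,:,2]*1.8)&(im[r,:,0]>60))[0]; print(r,x.min(),x.max())
s=sense(); print(s["ee_pos"],s["joint_velocities"])
E
```

```text
23.6333 [0.58759856 0.03077071 0.2327406 ] [1.79992762e+02 5.18153500e-04 8.44811345e+01] 0.019432940630562556 49.44302201271057
case pred hull [[280.0, 170.0], [279.0, 192.0], [246.0, 201.0], [244.0, 197.0], [243.0, 174.0], [278.0, 166.0]]
case_mid 0.76 [259. 187.] (244, 168, 37, 33)
[(302, 50), (303, 29), (306, 113), (307, 56), (309, -123), (310, -185), (311, -87)]
150 234 283
175 234 284
200 235 283
225 235 283
250 236 283
275 237 282
[0.58757185 0.03079354 0.23272272] [ 1.47785157e-02 -9.55808290e-02  3.47763254e-05 -4.00470639e-02
  2.91232834e-02  8.15202823e-02]
```

```bash
python3 -c "
from plant import *
print(close_job())"
```

```text
the job is handed in; nothing more can be done
None
```

The job is handed in at about 24 s: coral and green are stacked squarely on the white carton (measured within about 1 mm), and the case is held steady and upright above the column's middle, its lower edge about 5 cm clear and its face towards the camera; the camera bearing was uncertain by about 1°, and I viewed 11 pictures, one over the limit of 10.

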